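# Open the child-resistant hardener tin

## Robot

A 6-joint arm with a two-finger parallel gripper is mounted at the origin on the work surface. World frame = base frame: x ahead of the robot, y to its left, z up, the work surface at z = 0. Lengths are in m, angles in degrees, forces in N, time in s.
With the tool pointing down it reaches from about 0.275 to 0.85 m from the base axis. Payload 5.2 kg.
Tool frame: the origin (TCP) lies midway between the tips of the shut fingers; the grasp point (between the pads) lies r.pinch_z behind it (r.pinch_z is the distance from the TCP to the grasp point, in m); z points along the fingers, y is the line along which they close (so a half turn about z gives the same grasp; the last joint's range is limited). The gripper opens to 85 mm and grips with 20 to 120 N. Pads are 22 mm wide; open, the fingers measure 114 mm over their backs; the gripper's body (76 mm by 85 mm) begins 54 mm behind the grasp point. The pads swing forward as they close: fully open they stand 13 mm farther back than shut.
Start: joints at [56.219, 14.817, 87.949, -0, 77.235, -11.62], TCP at [0.207, 0.509, 0.231] pointing down, gripper open.
Joint ranges: [-179.93, 179.93], [-52.35, 119.4], [10.71, 147.94], [-69.91, 249.91], [12.55, 155.21], [-178.61, 178.61]. Speed limits (degrees/s): [147.25, 147.25, 180, 180, 180, 180].

## Interface

Orientations are given as a 3x3 rotation matrix whose columns are the frame's x, y, z axes.
In Python, from rig import r gives the robot as it stands. The module is installed in compiled form; this text tells all that it offers.
- The arm moves only by the tool apply_moves, never from a script. Its argument "increments" is a list of rows, each an object of numbers: "dx", "dy", "dz": the shift along the world's x, y, z in m; "wx", "wy", "wz": the turn, a rotation vector about the world's x, y, z in rad; "hand": the closure, from -1 (fully open) to 1 (shut), so that 0 is half open. A call has 1 to 8 rows; each row is the pose to reach, as a shift and turn from the pose commanded when the call began; what a row does not reach only later rows make up. A row lasts 1/12 s, in which the tool goes at most 41.7 mm and 7.16 degrees, less where a joint would pass 70% of its speed; a pose out of reach is approached as far as the arm can. A call with a gripper value outside its range is refused whole. The fingers move at their own pace and stop on an object; "grip_force" is the grip in N (left out, the last holds). Time passes only in rows, so rows that repeat a pose let the fingers close. It gives the time, the measured TCP pose, the force, the opening and the grip force at its end, in the units of the state.
- r.observe(): the state, without advancing time (a new reading comes with each control period).
- r.capture(name): name is "scene" or "top" or "wrist"; returns a dict with "color" (400x640x3 uint8, red, green, blue), "fx", "fy", "cx", "cy" (pixels), "position" and "rotation" of the camera in the world; the wrist camera has in their place "T_tool_cam" (4x4, takes a point from camera to tool coordinates, whose origin is the TCP and whose axes are the flange's). Camera axes: x right, y down, z forward; pixel columns grow to the right and rows downward; lengths in m; the calibration is good to about 2 mm. A picture is of the moment at which its call begins: read the wrist's pose just before it. There is no depth.
- r.hand_in(): hands the job in; it is judged then, once.
Trained networks look in a picture, given as the dict that the camera call returned (one of the last four; its "shot" number tells which), for a name from the list of things; names that differ only in an ending like _2 or _b are one class to them, and where a whole thing is asked for, a point or a joint stands for the part that bears it (a point fixed in the world has none). Each returns a list of dicts, best first, with "p" (0 to 1); they miss things now and then, are a little off and sometimes report something else, mostly with a low value. They report only what shows in the picture. A call takes as long as a camera call. They do not tell look-alikes from the thing itself.
- r.regions_of(picture, thing): "pixels" (400x640 bool, what is visible of it) and "bbox" ([left, top, right, bottom] in pixels, round what is visible of it).
- r.mark_of(picture, thing): "position" ([column, row] in pixels: a listed point, or the origin of a listed thing).
The state is a dict: "clock": time; "joints": joint angles; "qvel": joint speeds; "effort": joint torques, N m; "eef_pos": TCP position; "ee_rot": TCP orientation; "ft_force": force on the tool from outside, world axes, zero at the start; "moment": the same for the moment, N m; "finger_gap": finger opening in m; "finger_force": force on a finger pad.
Only numpy, scipy, OpenCV 4.12 (cv2) and the standard library are available. Lean on these libraries where they do the work, as an engineer would, in place of code of your own. Each camera call takes 0.05 s, during which the arm holds its last target. There are 200 camera calls.

## Task

Open the hardener tin (white tin with the red band and red push-and-turn safety cap): press the cap down until it engages, without leaning on the thin tin with more than about 6 kg, turn it anticlockwise while pressing, feel for where it comes free, and lift it off. Set the cap down, do not drop it, right way up and flat in the aluminium drip tray so that it drips there. Do not touch the blue-capped thinner tin, and do not shift or knock over the other things on the bench.

Things in the scene. Friction and masses are not known exactly. Their poses are not given: they have to be found in the camera images.
- hardener: White oblong 1-litre tin, 118 x 66 mm, 160 mm high, red band and red top, strapped upright in a grey holder (base 134 x 84 x 6 mm) bolted to the bench; immovable. Origin: centre of the holder's underside, on the bench; x along the tin's long side, z up. The tin's top is 166 mm up, its capped neck central.
- cap_center (a point): Centre, half-way up, of the hardener tin's red cap: round, ribbed, 54 mm across, 37 mm high, open below, about 90 g, flat top with white anticlockwise arrows; z its axis, up. At the start this point is 190 mm over the bench and the cap's rim 6 mm above the tin's top. Pinch it across any diameter; pressing and turning need a firm grip. Once free it lifts straight off (25 mm to clear the neck).
- shell: Red outer shell of that cap; origin at the centre of its rim, level with its underside. It spins idly on a hidden inner cap and is sprung up: 10 N to start it down. Hidden drive teeth, 60 degrees apart, slack 24, at an unknown angle: pressed, it stops 1.5 mm down (12 N) if teeth meet tips; turned on under pressure it drops in. Engaged: 4.3 mm down on the shoulder, 16 N. Keep pressing as it turns.
- neck (a point): Centre of the tin's mouth, under the cap, 191 mm over the bench. The hidden inner cap sits on a seal (drag about 0.1 N m at rest), three lugs under flanges. From where the teeth bite (0 to 60 degrees of idle turn), turning anticlockwise (seen from above) by 50 to 68 degrees, give or take 3, frees it; further, to a stop at 92, the next flanges catch it again. While caught it will not lift.
- shoulder: Steel ring, 56 mm across, 1.5 mm high, on the tin's top round the neck, on which the pressed shell bottoms; part of the hardener tin. Origin: centre of its underside, 166 mm over the bench. The thin top buckles if the cap is forced down on it with over 60 N (6 kg).
- tray: Square aluminium drip tray, fixed, 144 x 144 mm outside, 16 mm high, walls and floor 3 mm thick, empty. Origin: centre of its underside, z up.
- thinner: Thinner tin of the same size and in the same kind of holder, bare aluminium with a blue band and a blue cap; fixed. Not to be touched. Origin: centre of the holder's underside; the cap's top is 209 mm over the bench.
- cup: White plastic mixing cup, empty, 88 mm across the rim, 105 mm high, loose. Origin: centre of its underside.
- tape: Roll of yellow masking tape lying flat, 110 mm across, 36 mm high, loose. Origin: centre of its underside.
- jar: Amber pigment jar with black lid, 68 mm across, 85 mm high, loose. Origin: centre of its underside.
- block: Blue sanding block, 115 x 62 x 40 mm, loose. Origin: centre of its underside, x along it.
- paddle: Flat wooden stirring paddle, 200 x 24 x 5 mm, loose, lying on the bench. Origin: centre of its underside, x along it.
- primer: Grey aerosol can of primer, 66 mm across, 190 mm high, loose, upright. Origin: centre of its underside.
- strainers: White paper paint strainers on a small stand, 120 mm across at the top, 112 mm high, loose. Origin: centre of its underside.
Not all that is in view belongs to the job. Of the things shaped like the part that bears cap_center, the red one is meant.

How it is judged (in metres and radians):
On the way:
1. the red cap has been lifted clear of the neck (z of cap_center in the frame of hardener above 0.22015 m), for 0.1 s.
At the end, for the whole second after the job is handed in: The red cap stands right way up (within 6 degrees) and at rest with its whole underside on the floor of the drip tray (its centre within 43 mm of the tray's centre along both sides, 18.5 to 24.5 mm above the tray's underside) (x of cap_center in the frame of tray between -0.043 and 0.043 m and y of cap_center in the frame of tray between -0.043 and 0.043 m and z of cap_center in the frame of tray between 0.0185 and 0.0245 m and angle between cap_center's own z axis and vertical below 0.1 rad and linear speed of shell below 0.02 m/s); the robot touches nothing.
It fails at once if the cap forced down on the tin's shoulder with more than 60 N (contact force between shell and shoulder above 60 N).
It fails at once if the cap let go in the air (more than 25 mm above the tray's floor and clear of the neck) (contact force between the fingers and shell below 0.01 N and z of cap_center in the frame of tray above 0.0464 m and z of cap_center in the frame of hardener above 0.21015 m).
It fails at once if the thinner tin touched by the arm (contact force between the arm and thinner above 0.5 N).
It fails at once if the thinner tin touched by the fingers or the cap (contact force between any of the fingers, shell and thinner above 0.5 N).
It fails at once if another thing on the bench moved more than 15 mm (distance of any of cup, tape, jar, block, paddle, primer, strainers from where it was at the start of the episode above 0.015 m).
It also fails if it takes over 58 s, if anything falls off the work surface, if the arm or the gripper's body presses on something with over 40 N, if the wrist force passes 120 N, or if a joint passes its speed limit or range.

## Working session

There is one attempt and no reset: what is moved stays moved. The work goes in short steps, Python scripts to look and compute and a tool call to move; the robot and the scene stay as the last step left them, time stands still between calls to the robot, and variables do not carry over. Pictures are saved under pics/ and viewed, at most 10 in all, crops included, and the job is handed in when it is done.

Besides the shell and the picture viewer there is one more tool, called in YAML: its name, and indented under it one key for each argument. apply_moves: Moves the arm, as the interface text tells. Its arguments: {"type":"object","properties":{"increments":{"type":"array","items":{"type":"object","properties":{"dx":{"type":"number"},"dy":{"type":"number"},"dz":{"type":"number"},"wx":{"type":"number"},"wy":{"type":"number"},"wz":{"type":"number"},"hand":{"type":"number"}}}},"grip_force":{"type":"number"}},"required":["increments"]}

```bash
mkdir -p pics
cat > h.py <<'E'
import numpy as np, cv2
from rig import r
def ray(c,px):
    d=np.array([(px[0]-c["cx"])/c["fx"],(px[1]-c["cy"])/c["fy"],1.])
    return np.array(c["position"]),np.array(c["rotation"])@d
def atz(c,px,z):
    p,d=ray(c,px); return p+d*(z-p[2])/d[2]
def save(c,n): cv2.imwrite(f"pics/{n}.png",c["color"][:,:,::-1])
E
python3 - <<'E'
from h import *
o=r.observe(); print(o["eef_pos"],o["ee_rot"],o["finger_gap"],r.pinch_z,o["ft_force"])
for n in("top","scene"):
    c=r.capture(n); save(c,n+"0"); print(n,np.round(c["position"],3))
    for t,z in(("cap_center",.19),("hardener",0),("tray",0),("thinner",0),("primer",0),("strainers",0),("cup",0),("jar",0),("shell",.1715),("neck",.191)):
        print(t,[(round(m["p"],2),np.round(m["position"]),np.round(atz(c,m["position"],z),3)[:2]) for m in r.mark_of(c,t)[:3]])
E
```

```text
[0.20715629 0.50892391 0.23046948] [[-9.26128478e-01  3.77206764e-01 -1.04838125e-03]
 [ 3.77208026e-01  9.26127246e-01 -1.55863884e-03]
 [ 3.83005331e-04 -1.83895764e-03 -9.99998236e-01]] 0.08558386272170479 0.0187 [-0.13688581 -0.17102017  0.25107253]
top [ 0.392 -0.002  1.346]
cap_center [(0.92, array([247., 190.]), array([0.608, 0.186])), (0.76, array([268., 247.]), array([0.453, 0.125])), (0.75, array([211., 199.]), array([0.584, 0.281]))]
hardener [(0.83, array([253., 199.]), array([0.614, 0.197]))]
tray [(0.9, array([324., 238.]), array([ 0.489, -0.025]))]
thinner [(0.72, array([389., 188.]), array([ 0.647, -0.234]))]
primer [(0.8, array([183., 227.]), array([0.526, 0.413])), (0.43, array([346., 150.]), array([ 0.772, -0.099])), (0.22, array([244., 190.]), array([0.643, 0.227]))]
strainers [(0.67, array([455., 246.]), array([ 0.46 , -0.432]))]
cup [(0.73, array([317., 188.]), array([ 0.648, -0.005]))]
jar [(0.91, array([344., 150.]), array([ 0.769, -0.091])), (0.37, array([244., 191.]), array([0.641, 0.226]))]
shell [(0.91, array([245., 193.]), array([0.603, 0.193])), (0.84, a
[... 501 characters left out ...]
 0.195]))]
tray [(0.84, array([338., 214.]), array([ 0.472, -0.03 ]))]
thinner [(0.7, array([256., 215.]), array([ 0.645, -0.24 ]))]
primer [(0.66, array([445., 298.]), array([0.52 , 0.408])), (0.29, array([303., 292.]), array([0.769, 0.065]))]
strainers [(0.79, array([251., 159.]), array([ 0.469, -0.43 ])), (0.43, array([369., 276.]), array([0.599, 0.187]))]
cup [(0.72, array([313., 252.]), array([ 0.639, -0.002]))]
jar [(0.57, array([267., 262.]), array([ 0.761, -0.088]))]
shell [(0.89, array([404., 306.]), array([0.709, 0.356])), (0.87, array([376., 249.]), array([0.608, 0.2  ])), (0.69, array([381., 241.]), array([0.577, 0.193]))]
neck [(0.77, array([377., 244.]), array([0.606, 0.198]))]
```

View pics/top0.png

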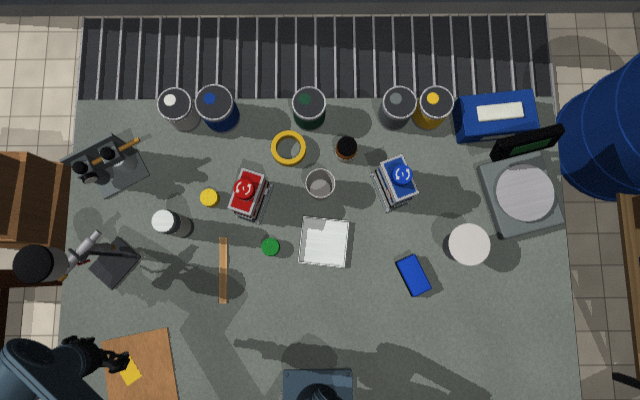

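View pics/scene0.png

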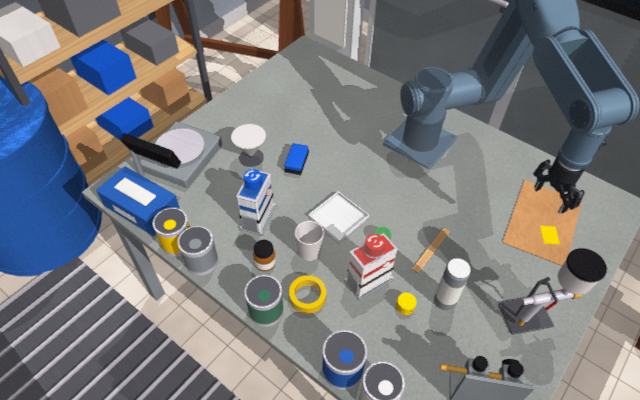

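The top view shows the red cap on the hardener at about (244,188), the tray at (324,241) and the thinner at (400,175). The look-alike caps are yellow at (209,197) and green at (270,246). The scene view agrees. I'll approach high and turn the wrist clockwise to leave room for the anticlockwise turn.

apply_moves:
  increments:
    - {"dz": 0.04, "wz": -0.12, "hand": -1}
    - {"dx": 0.02, "dy": -0.02, "dz": 0.075, "wz": -0.24, "hand": -1}
    - {"dx": 0.05, "dy": -0.04, "dz": 0.09, "wz": -0.36, "hand": -1}
    - {"dx": 0.08, "dy": -0.06, "dz": 0.1, "wz": -0.48, "hand": -1}
    - {"dx": 0.11, "dy": -0.085, "dz": 0.1, "wz": -0.6, "hand": -1}
    - {"dx": 0.14, "dy": -0.11, "dz": 0.1, "wz": -0.72, "hand": -1}
    - {"dx": 0.17, "dy": -0.135, "dz": 0.1, "wz": -0.84, "hand": -1}
    - {"dx": 0.2, "dy": -0.16, "dz": 0.1, "wz": -0.96, "hand": -1}
  grip_force: 90

```text
schema error: expected keys dx, dy, dz, wx, wy, wz, hand
```

apply_moves:
  increments:
    - {"dx": 0.025, "dy": -0.02, "wz": -0.12, "hand": -1}
    - {"dx": 0.05, "dy": -0.04, "wz": -0.24, "hand": -1}
    - {"dx": 0.075, "dy": -0.06, "wz": -0.36, "hand": -1}
    - {"dx": 0.1, "dy": -0.08, "wz": -0.48, "hand": -1}
    - {"dx": 0.125, "dy": -0.1, "wz": -0.6, "hand": -1}
    - {"dx": 0.15, "dy": -0.12, "wz": -0.72, "hand": -1}
    - {"dx": 0.175, "dy": -0.14, "wz": -0.84, "hand": -1}
    - {"dx": 0.2, "dy": -0.154, "wz": -0.96, "hand": -1}

```text
schema error: expected keys dx, dy, dz, wx, wy, wz, hand
```

```bash
cat >> h.py <<'E'
def wrist():
    o=r.observe(); c=r.capture("wrist"); T=np.array(c["T_tool_cam"])
    R=np.array(o["ee_rot"]); c["position"]=np.array(o["eef_pos"])+R@T[:3,3]; c["rotation"]=R@T[:3,:3]; return c
E
python3 - <<'E'
from h import *
o=r.observe(); print(o["clock"],o["eef_pos"],np.round(o["ee_rot"],3),o["joints"],o["ft_force"])
c=wrist(); save(c,"w0"); print(c["position"],c["rotation"][:,2])
for t,z in(("cap_center",.19),("shell",.1715),("neck",.191),("hardener",0)):
    print(t,[(round(m["p"],2),np.round(m["position"]),np.round(atz(c,m["position"],z),3)[:2]) for m in r.mark_of(c,t)[:3]])
for m in r.regions_of(c,"cap_center")[:3]:
    b=m["bbox"];print(m["p"],b,atz(c,[(b[0]+b[2])/2,(b[1]+b[3])/2],.2))
E
```

```text
1.1 [0.20744198 0.50937903 0.23130549] [[-0.926  0.377 -0.   ]
 [ 0.377  0.926 -0.   ]
 [-0.    -0.    -1.   ]] [ 5.62200105e+01  1.48169042e+01  8.79493375e+01 -6.44594141e-04
  7.72350178e+01 -1.16180191e+01] [-0.16078997  0.7184742  -0.12820373]
[0.13358188 0.5390715  0.37303444] [ 0.28520096 -0.1164445  -0.95136801]
cap_center []
shell []
neck []
hardener [(0.48, array([225., 345.]), array([0.394, 0.293]))]
```

View pics/w0.png

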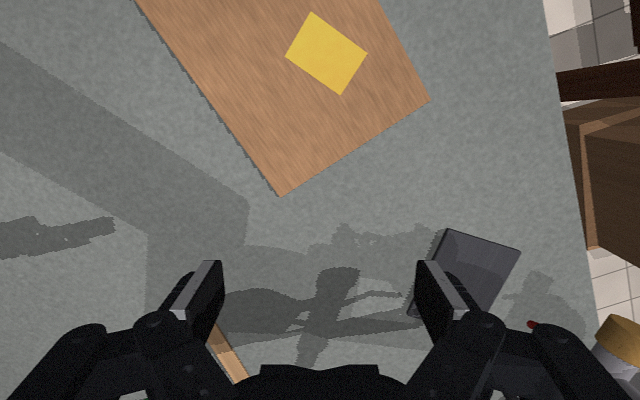

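The moves were refused because every key is required. The picture only shows the start view: fingers at rows 260–400 and a wooden board. I'll resend with full rows.

apply_moves:
  increments:
    - {"dx": 0, "dy": 0, "dz": 0.04, "wx": 0, "wy": 0, "wz": -0.12, "hand": -1}
    - {"dx": 0.02, "dy": -0.02, "dz": 0.075, "wx": 0, "wy": 0, "wz": -0.24, "hand": -1}
    - {"dx": 0.05, "dy": -0.04, "dz": 0.09, "wx": 0, "wy": 0, "wz": -0.36, "hand": -1}
    - {"dx": 0.08, "dy": -0.06, "dz": 0.1, "wx": 0, "wy": 0, "wz": -0.48, "hand": -1}
    - {"dx": 0.11, "dy": -0.085, "dz": 0.1, "wx": 0, "wy": 0, "wz": -0.6, "hand": -1}
    - {"dx": 0.14, "dy": -0.11, "dz": 0.1, "wx": 0, "wy": 0, "wz": -0.72, "hand": -1}
    - {"dx": 0.17, "dy": -0.135, "dz": 0.1, "wx": 0, "wy": 0, "wz": -0.84, "hand": -1}
    - {"dx": 0.2, "dy": -0.16, "dz": 0.1, "wx": 0, "wy": 0, "wz": -0.96, "hand": -1}
  grip_force: 90

```text
clock: 2.07
eef_pos: [0.4086, 0.348, 0.3316]
ee_rot: [[-0.217, 0.976, 0.001], [0.976, 0.217, 0.0], [0.0, 0.001, -1.0]]
ft_force: [0.4, 0.0, -0.7]
finger_gap: 0.0852
finger_force: 0.0
```

apply_moves:
  increments:
    - {"dx": 0.025, "dy": -0.02, "dz": 0, "wx": 0, "wy": 0, "wz": -0.12, "hand": -1}
    - {"dx": 0.05, "dy": -0.04, "dz": 0, "wx": 0, "wy": 0, "wz": -0.24, "hand": -1}
    - {"dx": 0.075, "dy": -0.06, "dz": 0, "wx": 0, "wy": 0, "wz": -0.36, "hand": -1}
    - {"dx": 0.1, "dy": -0.08, "dz": 0, "wx": 0, "wy": 0, "wz": -0.48, "hand": -1}
    - {"dx": 0.125, "dy": -0.1, "dz": 0, "wx": 0, "wy": 0, "wz": -0.6, "hand": -1}
    - {"dx": 0.15, "dy": -0.12, "dz": 0, "wx": 0, "wy": 0, "wz": -0.72, "hand": -1}
    - {"dx": 0.175, "dy": -0.14, "dz": 0, "wx": 0, "wy": 0, "wz": -0.84, "hand": -1}
    - {"dx": 0.2, "dy": -0.154, "dz": 0, "wx": 0, "wy": 0, "wz": -0.96, "hand": -1}

```text
clock: 2.73
eef_pos: [0.6087, 0.1934, 0.3314]
ee_rot: [[0.677, 0.736, 0.0], [0.736, -0.677, -0.0], [-0.0, 0.0, -1.0]]
ft_force: [0.5, 0.4, 0.3]
finger_gap: 0.0853
finger_force: 0.0
```

Run:
```python
from h import *
o=r.observe(); print(o["clock"],o["eef_pos"],np.round(o["ee_rot"],3),np.round(o["joints"],1),o["ft_force"])
c=wrist(); save(c,"w1"); print(c["position"],c["rotation"][:,2])
for t,z in(("cap_center",.19),("shell",.1715),("neck",.191),("hardener",0)):
    print(t,[(round(m["p"],2),np.round(m["position"]),np.round(atz(c,m["position"],z),3)[:2]) for m in r.mark_of(c,t)[:3]])
for m in r.regions_of(c,"cap_center")[:3]:
    b=m["bbox"];print(m["p"],b,atz(c,[(b[0]+b[2])/2,(b[1]+b[3])/2],.2))
```

```text
2.7333 [0.60866351 0.1933901  0.3313517 ] [[ 0.677  0.736  0.   ]
 [ 0.736 -0.677 -0.   ]
 [-0.     0.    -1.   ]] [ 7.7 22.  64.2 -0.  93.8 50.2] [0.50815567 0.42425053 0.30828183]
[0.6612767  0.25149086 0.47305871] [-0.20800777 -0.22794382 -0.95119629]
cap_center [(0.91, array([321., 184.]), array([0.61 , 0.192])), (0.87, array([254.,  69.]), array([0.634, 0.299])), (0.57, array([272., 242.]), array([0.538, 0.182]))]
shell [(0.83, array([275., 240.]), array([0.533, 0.177])), (0.6, array([320., 175.]), array([0.612, 0.195])), (0.56, array([253.,  69.]), array([0.632, 0.303]))]
neck []
hardener [(0.72, array([317., 148.]), array([0.607, 0.195]))]
0.8 [290.1, 150.2, 353.1, 219.1] [0.61170772 0.19371533 0.2       ]
0.63 [226.4, 45.1, 275.6, 90.0] [0.63468208 0.29958258 0.2       ]
0.6 [254.1, 219.7, 290.6, 264.0] [0.54244486 0.18414757 0.2       ]
```

View pics/w1.png

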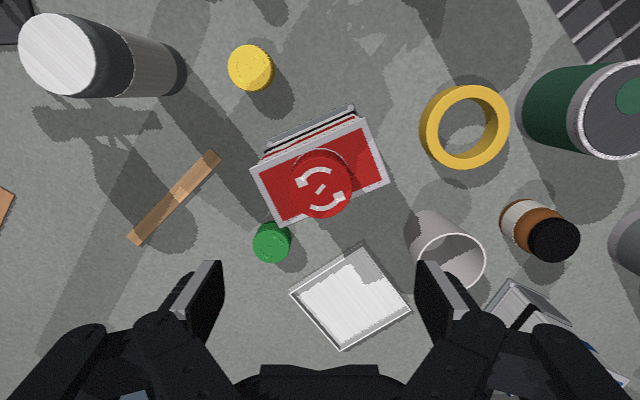

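The wrist view shows the red cap centred at about (321,184), roughly (0.611, 0.1935), nearly under the tool. The fingers' line is clear of the neighbours. Next I'll descend and grip.

apply_moves:
  increments:
    - {"dx": 0.002, "dy": 0, "dz": -0.035, "wx": 0, "wy": 0, "wz": 0, "hand": -1}
    - {"dx": 0.002, "dy": 0, "dz": -0.07, "wx": 0, "wy": 0, "wz": 0, "hand": -1}
    - {"dx": 0.002, "dy": 0, "dz": -0.1, "wx": 0, "wy": 0, "wz": 0, "hand": -1}
    - {"dx": 0.002, "dy": 0, "dz": -0.125, "wx": 0, "wy": 0, "wz": 0, "hand": -1}
    - {"dx": 0.002, "dy": 0, "dz": -0.145, "wx": 0, "wy": 0, "wz": 0, "hand": -1}
    - {"dx": 0.002, "dy": 0, "dz": -0.157, "wx": 0, "wy": 0, "wz": 0, "hand": -1}
    - {"dx": 0.002, "dy": 0, "dz": -0.157, "wx": 0, "wy": 0, "wz": 0, "hand": -0.1}
    - {"dx": 0.002, "dy": 0, "dz": -0.157, "wx": 0, "wy": 0, "wz": 0, "hand": 0}
  grip_force: 30

```text
clock: 3.7
eef_pos: [0.6084, 0.1964, 0.1745]
ee_rot: [[0.67, 0.743, -0.001], [0.743, -0.67, 0.0], [-0.001, -0.001, -1.0]]
ft_force: [-0.2, 0.1, -0.1]
finger_gap: 0.0642
finger_force: 0.0
```

apply_moves:
  increments:
    - {"dx": 0, "dy": 0, "dz": 0, "wx": 0, "wy": 0, "wz": 0, "hand": 0.3}
    - {"dx": 0, "dy": 0, "dz": 0, "wx": 0, "wy": 0, "wz": 0, "hand": 0.5}
    - {"dx": 0, "dy": 0, "dz": 0, "wx": 0, "wy": 0, "wz": 0, "hand": 0.5}
    - {"dx": 0, "dy": 0, "dz": 0, "wx": 0, "wy": 0, "wz": 0, "hand": 0.5}

```text
clock: 4.03
eef_pos: [0.6112, 0.1951, 0.1766]
ee_rot: [[0.671, 0.741, 0.005], [0.741, -0.671, -0.0], [0.003, 0.004, -1.0]]
ft_force: [4.1, -3.8, 5.3]
finger_gap: 0.0533
finger_force: 35.3
```

apply_moves:
  increments:
    - {"dx": 0.001, "dy": -0.001, "dz": 0, "wx": 0, "wy": 0, "wz": 0, "hand": 0.5}
    - {"dx": 0.001, "dy": -0.001, "dz": 0, "wx": 0, "wy": 0, "wz": 0, "hand": 0.5}
    - {"dx": 0.001, "dy": -0.001, "dz": 0, "wx": 0, "wy": 0, "wz": 0, "hand": 0.5}
  grip_force: 90

```text
clock: 4.28
eef_pos: [0.6113, 0.1951, 0.177]
ee_rot: [[0.671, 0.741, 0.004], [0.741, -0.671, 0.002], [0.004, 0.002, -1.0]]
ft_force: [0.3, -1.0, 9.2]
finger_gap: 0.0522
finger_force: 92.1
```

apply_moves:
  increments:
    - {"dx": 0, "dy": 0, "dz": -0.001, "wx": 0, "wy": 0, "wz": 0, "hand": 0.5}
    - {"dx": 0, "dy": 0, "dz": -0.002, "wx": 0, "wy": 0, "wz": 0, "hand": 0.5}
    - {"dx": 0, "dy": 0, "dz": -0.003, "wx": 0, "wy": 0, "wz": 0, "hand": 0.5}
    - {"dx": 0, "dy": 0, "dz": -0.003, "wx": 0, "wy": 0, "wz": 0, "hand": 0.5}
    - {"dx": 0, "dy": 0, "dz": -0.003, "wx": 0, "wy": 0, "wz": 0, "hand": 0.5}

```text
clock: 4.7
eef_pos: [0.6113, 0.1951, 0.1748]
ee_rot: [[0.671, 0.741, 0.004], [0.741, -0.671, 0.001], [0.004, 0.002, -1.0]]
ft_force: [-0.3, -0.8, 13.3]
finger_gap: 0.0524
finger_force: 92.3
```

apply_moves:
  increments:
    - {"dx": 0, "dy": 0, "dz": -0.001, "wx": 0, "wy": 0, "wz": 0, "hand": 0.5}
    - {"dx": 0, "dy": 0, "dz": -0.002, "wx": 0, "wy": 0, "wz": 0, "hand": 0.5}
    - {"dx": 0, "dy": 0, "dz": -0.003, "wx": 0, "wy": 0, "wz": 0, "hand": 0.5}
    - {"dx": 0, "dy": 0, "dz": -0.004, "wx": 0, "wy": 0, "wz": 0, "hand": 0.5}
    - {"dx": 0, "dy": 0, "dz": -0.005, "wx": 0, "wy": 0, "wz": 0, "hand": 0.5}
    - {"dx": 0, "dy": 0, "dz": -0.005, "wx": 0, "wy": 0, "wz": 0, "hand": 0.5}

```text
clock: 5.2
eef_pos: [0.6114, 0.1952, 0.1725]
ee_rot: [[0.671, 0.741, 0.006], [0.741, -0.671, 0.002], [0.005, 0.004, -1.0]]
ft_force: [-6.6, -2.0, 25.2]
finger_gap: 0.0521
finger_force: 93.9
```

```bash
python3 -c "
from h import *
o=r.observe();print(o['clock'],o['eef_pos'],o['ft_force'],o['moment'],np.round(o['joints'],1))"
```

```text
5.2 [0.61143771 0.19515282 0.17250629] [-6.556023   -1.96768392 25.15528639] [-0.24489322  1.20985023  0.03220523] [ 7.7 26.3 79.6  0.  73.8 49.9]
```

Pressed 4.5 mm down and bottomed, so it is engaged at about 25 N. Now I'll turn in small steps and watch the moment about z.

apply_moves:
  increments:
    - {"dx": 0, "dy": 0, "dz": 0, "wx": 0, "wy": 0, "wz": 0.04, "hand": 0.5}
    - {"dx": 0, "dy": 0, "dz": 0, "wx": 0, "wy": 0, "wz": 0.08, "hand": 0.5}

```text
clock: 5.37
eef_pos: [0.6114, 0.1952, 0.1725]
ee_rot: [[0.608, 0.794, 0.006], [0.794, -0.608, 0.002], [0.005, 0.004, -1.0]]
ft_force: [-6.0, -2.8, 24.9]
finger_gap: 0.0524
finger_force: 93.8
```

```bash
cat > s.py <<'E'
from h import *
o=r.observe();R=np.array(o['ee_rot']);p=np.array([.6114,.195,0])
print(o['clock'],np.round(o['eef_pos'],4),np.round(o['ft_force'],1),np.round(o['moment'],3),'yaw',round(np.degrees(np.arctan2(R[1,0],R[0,0])),2),np.round(o['joints'],1)[5],o['finger_force'])
E
python3 s.py
```

```text
5.3667 [0.6114 0.1952 0.1725] [-6.  -2.8 24.9] [-0.267  1.218 -0.12 ] yaw 52.53 45.2 93.77295076847076
```

apply_moves:
  increments:
    - {"dx": 0, "dy": 0, "dz": 0, "wx": 0, "wy": 0, "wz": 0.04, "hand": 0.5}
    - {"dx": 0, "dy": 0, "dz": 0, "wx": 0, "wy": 0, "wz": 0.08, "hand": 0.5}

```text
clock: 5.53
eef_pos: [0.6113, 0.1953, 0.1725]
ee_rot: [[0.543, 0.84, 0.006], [0.84, -0.543, 0.002], [0.005, 0.004, -1.0]]
ft_force: [-6.1, -1.6, 26.0]
finger_gap: 0.0525
finger_force: 93.8
```

```bash
python3 s.py
```

```text
5.5333 [0.6113 0.1953 0.1725] [-6.1 -1.6 26. ] [-0.217  1.298 -0.125] yaw 57.13 40.6 93.77858988940716
```

apply_moves:
  increments:
    - {"dx": 0, "dy": 0, "dz": 0, "wx": 0, "wy": 0, "wz": 0.04, "hand": 0.5}
    - {"dx": 0, "dy": 0, "dz": 0, "wx": 0, "wy": 0, "wz": 0.08, "hand": 0.5}

```text
clock: 5.7
eef_pos: [0.6113, 0.1953, 0.1725]
ee_rot: [[0.474, 0.88, 0.006], [0.88, -0.474, 0.002], [0.005, 0.004, -1.0]]
ft_force: [-5.7, -2.3, 25.5]
finger_gap: 0.0525
finger_force: 93.8
```

```bash
python3 s.py
```

```text
5.7 [0.6113 0.1953 0.1725] [-5.7 -2.3 25.5] [-0.126  1.228 -0.242] yaw 61.69 36.0 93.79732869565487
```

apply_moves:
  increments:
    - {"dx": 0, "dy": 0, "dz": 0, "wx": 0, "wy": 0, "wz": 0.04, "hand": 0.5}
    - {"dx": 0, "dy": 0, "dz": 0, "wx": 0, "wy": 0, "wz": 0.08, "hand": 0.5}

```text
clock: 5.87
eef_pos: [0.6116, 0.1955, 0.1725]
ee_rot: [[0.402, 0.915, 0.007], [0.915, -0.402, 0.002], [0.005, 0.005, -1.0]]
ft_force: [-3.9, -0.8, 24.6]
finger_gap: 0.0526
finger_force: 93.7
```

```bash
python3 s.py
```

```text
5.8667 [0.6116 0.1955 0.1725] [-3.9 -0.8 24.6] [-0.109  1.108 -0.32 ] yaw 66.27 31.4 93.69694512337446
```

apply_moves:
  increments:
    - {"dx": 0, "dy": 0, "dz": 0, "wx": 0, "wy": 0, "wz": 0.04, "hand": 0.5}
    - {"dx": 0, "dy": 0, "dz": 0, "wx": 0, "wy": 0, "wz": 0.08, "hand": 0.5}

```text
clock: 6.03
eef_pos: [0.6119, 0.1956, 0.1725]
ee_rot: [[0.328, 0.945, 0.007], [0.945, -0.328, 0.003], [0.005, 0.006, -1.0]]
ft_force: [-4.6, -1.1, 25.0]
finger_gap: 0.0525
finger_force: 93.6
```

```bash
python3 s.py
```

```text
6.0333 [0.6119 0.1956 0.1725] [-4.6 -1.1 25. ] [-0.076  0.994 -0.211] yaw 70.85 26.9 93.63282825797796
```

apply_moves:
  increments:
    - {"dx": 0, "dy": 0, "dz": 0, "wx": 0, "wy": 0, "wz": 0.04, "hand": 0.5}
    - {"dx": 0, "dy": 0, "dz": 0, "wx": 0, "wy": 0, "wz": 0.08, "hand": 0.5}

```text
clock: 6.2
eef_pos: [0.6119, 0.1957, 0.1725]
ee_rot: [[0.251, 0.968, 0.007], [0.968, -0.251, 0.003], [0.004, 0.006, -1.0]]
ft_force: [-4.0, 0.4, 26.1]
finger_gap: 0.0524
finger_force: 93.7
```

```bash
python3 s.py
```

```text
6.2 [0.6119 0.1957 0.1725] [-4.   0.4 26.1] [-0.037  0.995 -0.289] yaw 75.44 22.3 93.67670070379972
```

apply_moves:
  increments:
    - {"dx": 0, "dy": 0, "dz": 0, "wx": 0, "wy": 0, "wz": 0.04, "hand": 0.5}
    - {"dx": 0, "dy": 0, "dz": 0, "wx": 0, "wy": 0, "wz": 0.08, "hand": 0.5}

```text
clock: 6.37
eef_pos: [0.612, 0.1957, 0.1726]
ee_rot: [[0.173, 0.985, 0.007], [0.985, -0.173, 0.003], [0.004, 0.007, -1.0]]
ft_force: [-3.5, -0.9, 24.7]
finger_gap: 0.0521
finger_force: 93.7
```

```bash
python3 s.py
```

```text
6.3667 [0.612  0.1957 0.1726] [-3.5 -0.9 24.7] [-0.105  0.997 -0.247] yaw 80.02 17.7 93.67527958005667
```

The teeth bit at yaw about 59° (moment rose from 0.12 to about 0.26). It should come free near yaw 118°, with a window of about 109–127°. I'll continue turning.

apply_moves:
  increments:
    - {"dx": 0, "dy": 0, "dz": 0, "wx": 0, "wy": 0, "wz": 0.05, "hand": 0.5}
    - {"dx": 0, "dy": 0, "dz": 0, "wx": 0, "wy": 0, "wz": 0.1, "hand": 0.5}
    - {"dx": 0, "dy": 0, "dz": 0, "wx": 0, "wy": 0, "wz": 0.15, "hand": 0.5}
    - {"dx": 0, "dy": 0, "dz": 0, "wx": 0, "wy": 0, "wz": 0.2, "hand": 0.5}
    - {"dx": 0, "dy": 0, "dz": 0, "wx": 0, "wy": 0, "wz": 0.25, "hand": 0.5}
    - {"dx": 0, "dy": 0, "dz": 0, "wx": 0, "wy": 0, "wz": 0.3, "hand": 0.5}

```text
clock: 6.87
eef_pos: [0.6121, 0.1957, 0.1726]
ee_rot: [[-0.126, 0.992, 0.008], [0.992, 0.126, 0.003], [0.002, 0.008, -1.0]]
ft_force: [-3.9, 0.4, 24.5]
finger_gap: 0.0525
finger_force: 93.6
```

```bash
python3 s.py
```

```text
6.8667 [0.6121 0.1957 0.1726] [-3.9  0.4 24.5] [ 0.024  0.983 -0.267] yaw 97.24 0.5 93.64373367279768
```

apply_moves:
  increments:
    - {"dx": 0, "dy": 0, "dz": 0, "wx": 0, "wy": 0, "wz": 0.04, "hand": 0.5}
    - {"dx": 0, "dy": 0, "dz": 0, "wx": 0, "wy": 0, "wz": 0.08, "hand": 0.5}

```text
clock: 7.03
eef_pos: [0.6119, 0.1959, 0.1726]
ee_rot: [[-0.205, 0.979, 0.007], [0.979, 0.205, 0.003], [0.001, 0.008, -1.0]]
ft_force: [-4.3, 1.2, 24.0]
finger_gap: 0.0525
finger_force: 93.7
```

```bash
python3 s.py
```

```text
7.0333 [0.6119 0.1959 0.1726] [-4.3  1.2 24. ] [-0.012  0.999 -0.265] yaw 101.81 -4.1 93.67508344352245
```

apply_moves:
  increments:
    - {"dx": 0, "dy": 0, "dz": 0, "wx": 0, "wy": 0, "wz": 0.04, "hand": 0.5}
    - {"dx": 0, "dy": 0, "dz": 0, "wx": 0, "wy": 0, "wz": 0.08, "hand": 0.5}

```text
clock: 7.2
eef_pos: [0.6118, 0.1959, 0.1726]
ee_rot: [[-0.282, 0.959, 0.007], [0.959, 0.282, 0.003], [0.001, 0.008, -1.0]]
ft_force: [-4.4, -0.3, 24.9]
finger_gap: 0.0524
finger_force: 93.7
```

```bash
python3 s.py
```

```text
7.2 [0.6118 0.1959 0.1726] [-4.4 -0.3 24.9] [-0.078  1.05  -0.288] yaw 106.39 -8.7 93.70201885700226
```

apply_moves:
  increments:
    - {"dx": 0, "dy": 0, "dz": 0, "wx": 0, "wy": 0, "wz": 0.04, "hand": 0.5}
    - {"dx": 0, "dy": 0, "dz": 0, "wx": 0, "wy": 0, "wz": 0.08, "hand": 0.5}

```text
clock: 7.37
eef_pos: [0.6117, 0.196, 0.1726]
ee_rot: [[-0.358, 0.934, 0.007], [0.934, 0.358, 0.003], [0.0, 0.008, -1.0]]
ft_force: [-5.2, 0.9, 24.7]
finger_gap: 0.0524
finger_force: 93.7
```

```bash
python3 s.py
```

```text
7.3667 [0.6117 0.196  0.1726] [-5.2  0.9 24.7] [-0.012  1.133 -0.194] yaw 110.98 -13.2 93.71873047202826
```

apply_moves:
  increments:
    - {"dx": 0, "dy": 0, "dz": 0, "wx": 0, "wy": 0, "wz": 0.04, "hand": 0.5}
    - {"dx": 0, "dy": 0, "dz": 0, "wx": 0, "wy": 0, "wz": 0.08, "hand": 0.5}

```text
clock: 7.53
eef_pos: [0.6115, 0.196, 0.1725]
ee_rot: [[-0.432, 0.902, 0.007], [0.902, 0.432, 0.003], [-0.0, 0.007, -1.0]]
ft_force: [-5.5, 1.2, 24.9]
finger_gap: 0.0521
finger_force: 93.7
```

```bash
python3 s.py
```

```text
7.5333 [0.6115 0.196  0.1725] [-5.5  1.2 24.9] [ 1.00e-03  1.11e+00 -1.62e-01] yaw 115.57 -17.8 93.73566247522831
```

The drag fell at about 110°, so the lugs are coming free. I'll turn 3° more into the window, then lift gently.

apply_moves:
  increments:
    - {"dx": 0, "dy": 0, "dz": 0, "wx": 0, "wy": 0, "wz": 0.05, "hand": 0.5}
    - {"dx": 0, "dy": 0, "dz": 0, "wx": 0, "wy": 0, "wz": 0.05, "hand": 0.5}

```text
clock: 7.7
eef_pos: [0.6114, 0.196, 0.1725]
ee_rot: [[-0.477, 0.879, 0.007], [0.879, 0.477, 0.003], [-0.001, 0.007, -1.0]]
ft_force: [-6.1, 1.2, 25.1]
finger_gap: 0.0526
finger_force: 93.7
```

```bash
python3 s.py
```

```text
7.7 [0.6114 0.196  0.1725] [-6.1  1.2 25.1] [ 0.006  1.232 -0.052] yaw 118.48 -20.7 93.73783305287361
```

apply_moves:
  increments:
    - {"dx": 0, "dy": 0, "dz": 0.003, "wx": 0, "wy": 0, "wz": 0, "hand": 0.5}
    - {"dx": 0, "dy": 0, "dz": 0.006, "wx": 0, "wy": 0, "wz": 0, "hand": 0.5}
    - {"dx": 0, "dy": 0, "dz": 0.009, "wx": 0, "wy": 0, "wz": 0, "hand": 0.5}
    - {"dx": 0, "dy": 0, "dz": 0.012, "wx": 0, "wy": 0, "wz": 0, "hand": 0.5}
    - {"dx": 0, "dy": 0, "dz": 0.015, "wx": 0, "wy": 0, "wz": 0, "hand": 0.5}
    - {"dx": 0, "dy": 0, "dz": 0.018, "wx": 0, "wy": 0, "wz": 0, "hand": 0.5}
    - {"dx": 0, "dy": 0, "dz": 0.018, "wx": 0, "wy": 0, "wz": 0, "hand": 0.5}

```text
clock: 8.28
eef_pos: [0.6103, 0.1945, 0.1844]
ee_rot: [[-0.474, 0.88, -0.001], [0.88, 0.474, 0.0], [0.0, -0.0, -1.0]]
ft_force: [0.6, 0.3, -0.6]
finger_gap: 0.0527
finger_force: 93.9
```

```bash
python3 s.py
```

```text
8.2833 [0.6103 0.1945 0.1844] [ 0.6  0.3 -0.6] [ 0.061 -0.028 -0.043] yaw 118.31 -20.6 93.89964960515499
```

It lifted off with no resistance, so it is free. I'll raise it and carry it to the tray.

apply_moves:
  increments:
    - {"dx": 0, "dy": 0, "dz": 0.02, "wx": 0, "wy": 0, "wz": 0, "hand": 0.5}
    - {"dx": 0, "dy": 0, "dz": 0.045, "wx": 0, "wy": 0, "wz": 0, "hand": 0.5}
    - {"dx": 0, "dy": 0, "dz": 0.07, "wx": 0, "wy": 0, "wz": 0, "hand": 0.5}
    - {"dx": 0, "dy": 0, "dz": 0.08, "wx": 0, "wy": 0, "wz": 0, "hand": 0.5}
    - {"dx": -0.01, "dy": -0.017, "dz": 0.08, "wx": 0, "wy": 0, "wz": 0, "hand": 0.5}
    - {"dx": -0.023, "dy": -0.04, "dz": 0.08, "wx": 0, "wy": 0, "wz": 0, "hand": 0.5}
    - {"dx": -0.037, "dy": -0.063, "dz": 0.08, "wx": 0, "wy": 0, "wz": 0, "hand": 0.5}
    - {"dx": -0.05, "dy": -0.085, "dz": 0.08, "wx": 0, "wy": 0, "wz": 0, "hand": 0.5}

```text
clock: 8.95
eef_pos: [0.5593, 0.1086, 0.2631]
ee_rot: [[-0.475, 0.88, -0.002], [0.88, 0.475, -0.0], [0.001, -0.002, -1.0]]
ft_force: [0.7, -0.1, -1.4]
finger_gap: 0.0522
finger_force: 96.0
```

apply_moves:
  increments:
    - {"dx": -0.012, "dy": -0.02, "dz": 0, "wx": 0, "wy": 0, "wz": 0, "hand": 0.5}
    - {"dx": -0.025, "dy": -0.043, "dz": 0, "wx": 0, "wy": 0, "wz": 0, "hand": 0.5}
    - {"dx": -0.038, "dy": -0.065, "dz": 0, "wx": 0, "wy": 0, "wz": 0, "hand": 0.5}
    - {"dx": -0.05, "dy": -0.087, "dz": 0, "wx": 0, "wy": 0, "wz": 0, "hand": 0.5}
    - {"dx": -0.063, "dy": -0.108, "dz": 0, "wx": 0, "wy": 0, "wz": 0, "hand": 0.5}
    - {"dx": -0.073, "dy": -0.125, "dz": 0, "wx": 0, "wy": 0, "wz": 0, "hand": 0.5}
    - {"dx": -0.08, "dy": -0.136, "dz": 0, "wx": 0, "wy": 0, "wz": 0, "hand": 0.5}
    - {"dx": -0.08, "dy": -0.136, "dz": 0, "wx": 0, "wy": 0, "wz": 0, "hand": 0.5}

```text
clock: 9.62
eef_pos: [0.4789, -0.0284, 0.2636]
ee_rot: [[-0.472, 0.882, -0.002], [0.882, 0.472, -0.0], [0.0, -0.002, -1.0]]
ft_force: [0.3, 0.6, -1.3]
finger_gap: 0.0524
finger_force: 96.0
```

```bash
python3 s.py
python3 - <<'E'
from h import *
c=wrist(); save(c,"w2")
for m in r.mark_of(c,"tray")[:2]: print(m["p"],m["position"],atz(c,m["position"],0))
c=r.capture("top")
for m in r.regions_of(c,"tray")[:2]:
    b=m["bbox"];print(m["p"],b,atz(c,[(b[0]+b[2])/2,(b[1]+b[3])/2],.012))
E
```

```text
9.6167 [ 0.4789 -0.0284  0.2636] [ 0.3  0.6 -1.3] [ 0.005  0.021 -0.012] yaw 118.16 -44.9 95.97983166575432
0.71 [323.0, 154.4] [ 0.4797865  -0.02189196  0.        ]
0.59 [299.1, 235.8, 343.9, 268.4] [ 0.44518269 -0.0174152   0.012     ]
```

View pics/w2.png

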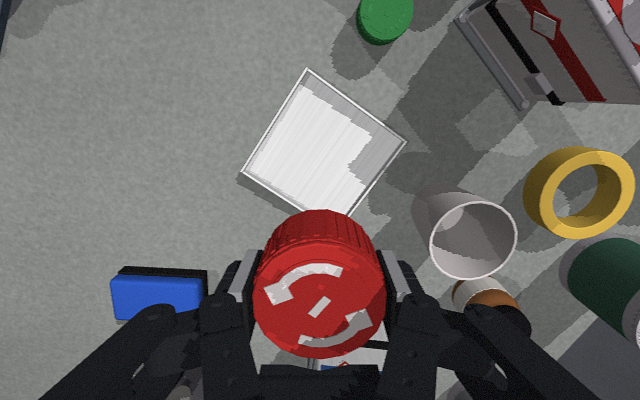

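The wrist view shows the cap held upright at (320,285) and the tray as a diamond centred at about (323,148), roughly (0.480, -0.023), with the fingers along its diagonal. I'll lower the cap.

apply_moves:
  increments:
    - {"dx": 0.001, "dy": 0.004, "dz": -0.03, "wx": 0, "wy": 0, "wz": 0, "hand": 0.5}
    - {"dx": 0.001, "dy": 0.004, "dz": -0.065, "wx": 0, "wy": 0, "wz": 0, "hand": 0.5}
    - {"dx": 0.001, "dy": 0.004, "dz": -0.1, "wx": 0, "wy": 0, "wz": 0, "hand": 0.5}
    - {"dx": 0.001, "dy": 0.004, "dz": -0.135, "wx": 0, "wy": 0, "wz": 0, "hand": 0.5}
    - {"dx": 0.001, "dy": 0.004, "dz": -0.17, "wx": 0, "wy": 0, "wz": 0, "hand": 0.5}
    - {"dx": 0.001, "dy": 0.004, "dz": -0.2, "wx": 0, "wy": 0, "wz": 0, "hand": 0.5}
    - {"dx": 0.001, "dy": 0.004, "dz": -0.22, "wx": 0, "wy": 0, "wz": 0, "hand": 0.5}
    - {"dx": 0.001, "dy": 0.004, "dz": -0.235, "wx": 0, "wy": 0, "wz": 0, "hand": 0.5}

```text
clock: 10.48
eef_pos: [0.4804, -0.0213, 0.0267]
ee_rot: [[-0.475, 0.88, -0.003], [0.88, 0.475, 0.001], [0.003, -0.002, -1.0]]
ft_force: [-0.1, -0.9, 0.0]
finger_gap: 0.0523
finger_force: 96.0
```

apply_moves:
  increments:
    - {"dx": 0, "dy": 0, "dz": -0.006, "wx": 0, "wy": 0, "wz": 0, "hand": 0.5}
    - {"dx": 0, "dy": 0, "dz": -0.012, "wx": 0, "wy": 0, "wz": 0, "hand": 0.5}
    - {"dx": 0, "dy": 0, "dz": -0.016, "wx": 0, "wy": 0, "wz": 0, "hand": 0.5}
    - {"dx": 0, "dy": 0, "dz": -0.018, "wx": 0, "wy": 0, "wz": 0, "hand": 0.5}
    - {"dx": 0, "dy": 0, "dz": -0.018, "wx": 0, "wy": 0, "wz": 0, "hand": 0.5}

```text
clock: 10.9
eef_pos: [0.4819, -0.0226, 0.0116]
ee_rot: [[-0.474, 0.88, 0.001], [0.88, 0.474, -0.0], [-0.001, 0.001, -1.0]]
ft_force: [-0.2, 0.3, -0.8]
finger_gap: 0.0525
finger_force: 96.0
```

apply_moves:
  increments:
    - {"dx": 0, "dy": 0, "dz": -0.001, "wx": 0, "wy": 0, "wz": 0, "hand": 0.5}
    - {"dx": 0, "dy": 0, "dz": -0.002, "wx": 0, "wy": 0, "wz": 0, "hand": 0.5}
    - {"dx": 0, "dy": 0, "dz": -0.003, "wx": 0, "wy": 0, "wz": 0, "hand": 0.5}
    - {"dx": 0, "dy": 0, "dz": -0.003, "wx": 0, "wy": 0, "wz": 0, "hand": 0.5}

```text
clock: 11.23
eef_pos: [0.4816, -0.0227, 0.0085]
ee_rot: [[-0.474, 0.881, 0.0], [0.881, 0.474, -0.0], [-0.0, 0.0, -1.0]]
ft_force: [0.6, 1.1, -1.0]
finger_gap: 0.052
finger_force: 96.0
```

apply_moves:
  increments:
    - {"dx": 0, "dy": 0, "dz": -0.001, "wx": 0, "wy": 0, "wz": 0, "hand": 0.5}
    - {"dx": 0, "dy": 0, "dz": -0.001, "wx": 0, "wy": 0, "wz": 0, "hand": 0.5}

```text
clock: 11.4
eef_pos: [0.4817, -0.0227, 0.008]
ee_rot: [[-0.474, 0.88, 0.001], [0.88, 0.474, -0.0], [-0.0, 0.0, -1.0]]
ft_force: [-1.1, -0.3, 6.4]
finger_gap: 0.0525
finger_force: 96.9
```

The cap is on the floor. Now I'll release it and rise.

apply_moves:
  increments:
    - {"dx": 0, "dy": 0, "dz": 0.001, "wx": 0, "wy": 0, "wz": 0, "hand": -0.6}
    - {"dx": 0, "dy": 0, "dz": 0.001, "wx": 0, "wy": 0, "wz": 0, "hand": -0.6}
    - {"dx": 0, "dy": 0, "dz": 0.001, "wx": 0, "wy": 0, "wz": 0, "hand": -0.6}
    - {"dx": 0, "dy": 0, "dz": 0.001, "wx": 0, "wy": 0, "wz": 0, "hand": -0.6}

```text
clock: 11.73
eef_pos: [0.4815, -0.0227, 0.0083]
ee_rot: [[-0.474, 0.88, 0.0], [0.88, 0.474, -0.0], [-0.0, 0.0, -1.0]]
ft_force: [1.3, 0.3, -0.4]
finger_gap: 0.0687
finger_force: 0.0
```

apply_moves:
  increments:
    - {"dx": 0, "dy": 0, "dz": 0.01, "wx": 0, "wy": 0, "wz": 0, "hand": -0.6}
    - {"dx": 0, "dy": 0, "dz": 0.03, "wx": 0, "wy": 0, "wz": 0, "hand": -0.6}
    - {"dx": 0, "dy": 0, "dz": 0.06, "wx": 0, "wy": 0, "wz": 0, "hand": -0.6}
    - {"dx": 0, "dy": 0, "dz": 0.09, "wx": 0, "wy": 0, "wz": 0, "hand": -0.6}
    - {"dx": 0, "dy": 0, "dz": 0.13, "wx": 0, "wy": 0, "wz": 0, "hand": -0.6}
    - {"dx": 0, "dy": 0, "dz": 0.17, "wx": 0, "wy": 0, "wz": 0, "hand": -0.6}
    - {"dx": 0, "dy": 0, "dz": 0.2, "wx": 0, "wy": 0, "wz": 0, "hand": -0.6}
    - {"dx": 0, "dy": 0, "dz": 0.2, "wx": 0, "wy": 0, "wz": 0, "hand": -0.6}

```text
clock: 12.4
eef_pos: [0.485, -0.0235, 0.2159]
ee_rot: [[-0.474, 0.88, 0.013], [0.88, 0.474, -0.004], [-0.009, 0.009, -1.0]]
ft_force: [0.1, 0.4, 0.4]
finger_gap: 0.0682
finger_force: 0.0
```

```bash
python3 s.py
python3 - <<'E'
from h import *
c=wrist(); save(c,"w3")
for t,z in(("cap_center",.0215),("tray",0)):
  for m in r.mark_of(c,t)[:3]: print(t,m["p"],m["position"],atz(c,m["position"],z))
E
```

```text
12.4 [ 0.485  -0.0235  0.2159] [0.1 0.4 0.4] [-0.03  -0.052 -0.034] yaw 118.31 -44.3 0.0
cap_center 0.68 [315.4, 167.9] [ 0.48181323 -0.02301803  0.0215    ]
cap_center 0.68 [382.6, 1.9] [0.463033   0.13931627 0.0215    ]
```

View pics/w3.png

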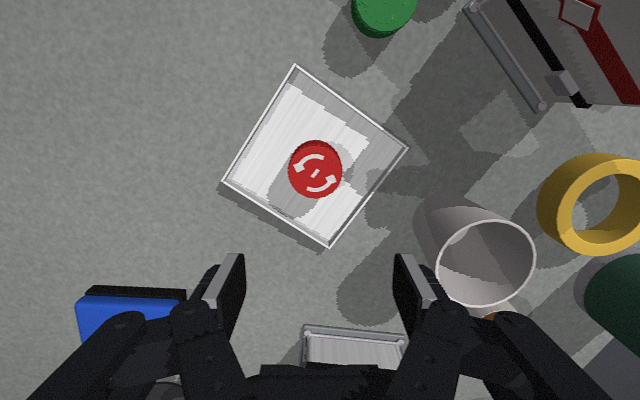

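The red cap stands upright and flat at (315,168), in the middle of the tray. The gripper is clear.

```bash
python3 -c "
from rig import r
print(r.hand_in())"
```

```text
the job is handed in; nothing more can be done
None
```

The red cap is off the hardener tin and standing right way up and flat near the middle of the drip tray; the job was handed in about 12.4 s into the 58 s allowed, and no verdict came back.

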